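# Pack hexagonal wax blocks in the carrying case and lock it

### The job

Take the dark wooden spacer out of the carrying case and stand it upright on the round cork mat. Put every hexagonal wax block that is on the table upright into a hexagonal pocket of the case, one to a pocket and fully home on the floor, and only then swing the lid shut. Then take the blue-handled T-key from its stand, pass its head lengthwise down through the slot of the shut lid until its collar rests on the lid, and turn it a quarter turn so that the case is locked. Leave the hammer, screwdriver, scraper and lump of wax where they are.

Things in the scene. Friction and masses are not known exactly. Their poses are not given: they have to be found in the camera images.
- case: Carrying case, fixed to the table: plywood base plate 270 x 212 x 10 mm. Origin at table height below the middle pocket; x along the row of pockets, y towards the hinge wall, z up. Hinge wall: 270 x 10 mm, top 76 mm above the table, at y = +82 to +92 mm. The -y side is open but for the dark steel keeper bridge (104 x 56 mm, top 74 mm above the table) centred at y = -86 mm.
- pocket1 (a point): First (lowest case x) of the three pockets, point at the centre of its floor, 10 mm above the table; axes as the case. The pocket is a regular hexagon with 5 mm black walls 20 mm high (rim 30 mm above the table), 59.6 mm across flats, with flats facing +y and -y and corners on the x axis; pockets are 84 mm apart. No chamfer at the rim.
- pocket2 (a point): Middle of the three pockets, point at the centre of its floor, 10 mm above the table; axes as the case. The pocket is a regular hexagon with 5 mm black walls 20 mm high (rim 30 mm above the table), 59.6 mm across flats, with flats facing +y and -y and corners on the x axis; pockets are 84 mm apart. No chamfer at the rim.
- pocket3 (a point): Last (highest case x) of the three pockets, point at the centre of its floor, 10 mm above the table; axes as the case. The pocket is a regular hexagon with 5 mm black walls 20 mm high (rim 30 mm above the table), 59.6 mm across flats, with flats facing +y and -y and corners on the x axis; pockets are 84 mm apart. No chamfer at the rim.
- lid (a joint): Hinge angle of the green lid, rad: 0 shut (level), about 1.9 open (standing, leaning outwards), at most 2.1. Stiff hinge (friction 0.4 N m, lid 0.3 kg): it stays where it is left and must be pushed all the way down. Shut, its underside is 76 mm and its top 84 mm above the table, 2 mm above seated blocks; a block not seated holds it up.
- hinge_mid (a point): Point in the middle of the hinge line, 80 mm above the table, fixed to the case; axes as the case (the hinge line is x; the shut lid reaches towards -y).
- lid_edge (a point): Point of the lid 146 mm from the hinge line, in mid-thickness and in the middle of its length, moving with the lid. The lid is 270 mm along the hinge, 8 mm thick and 146 mm wide to here; a tongue 102 mm long (along the hinge) in its middle reaches on to 199 mm from the hinge line and has a slot that lies over the keeper slot when shut.
- keeper_slot (a point): Centre of the keeper's slot at the keeper's top, 74 mm above the table, fixed to the case; axes as the case. The slot is 54 mm long along x and 18 mm wide along y, through the 8 mm keeper plate; free space below it, down to the base plate. The shut lid's slot has the same size and lies right above (its top 10 mm above this point). Fully in, the T-key's point is 16 mm above this point and its head 4 mm clear below the keeper plate, free to turn.
- block1_center (a point): Loose hexagonal prism of yellow beeswax, standing upright: 56 mm across flats, 64.7 mm across corners, 64 mm tall, about 0.165 kg. Point at its centre, 32 mm above its underside; z up, flats facing +y and -y and every 60 degrees from there, corners on the x axis. May be absent. Seated, its point is 32 mm above the pocket's floor point.
- block2_center (a point): Loose hexagonal prism of yellow beeswax, standing upright: 56 mm across flats, 64.7 mm across corners, 64 mm tall, about 0.165 kg. Point at its centre, 32 mm above its underside; z up, flats facing +y and -y and every 60 degrees from there, corners on the x axis. May be absent. Seated, its point is 32 mm above the pocket's floor point.
- block3_center (a point): Loose hexagonal prism of yellow beeswax, standing upright: 56 mm across flats, 64.7 mm across corners, 64 mm tall, about 0.165 kg. Point at its centre, 32 mm above its underside; z up, flats facing +y and -y and every 60 degrees from there, corners on the x axis. May be absent. Seated, its point is 32 mm above the pocket's floor point.
- spacer1_center (a point): Dark wooden spacer, a hexagonal prism of the same size and axes as the wax blocks (56 mm across flats, 64 mm tall), about 0.12 kg, seated at the start in pocket1. Point at its centre, 32 mm above its underside. Only one of the three spacers is there.
- spacer2_center (a point): Dark wooden spacer, a hexagonal prism of the same size and axes as the wax blocks (56 mm across flats, 64 mm tall), about 0.12 kg, seated at the start in pocket2. Point at its centre, 32 mm above its underside. Only one of the three spacers is there.
- spacer3_center (a point): Dark wooden spacer, a hexagonal prism of the same size and axes as the wax blocks (56 mm across flats, 64 mm tall), about 0.12 kg, seated at the start in pocket3. Point at its centre, 32 mm above its underside. Only one of the three spacers is there.
- mat: Round cork mat fixed to the table, 110 mm across, 3 mm thick; origin at its underside's centre.
- stand: Grey stand of the T-key, fixed: base 90 x 90 x 6 mm, two posts 70 (x) x 20 (y) mm, tops 42 mm above the table, with a 20 mm gap along x between them. Origin at its underside's centre.
- key_center (a point): Loose T-key, upright in the stand, collar on the posts; 76 mm tall, 0.09 kg. Point on its axis 38 mm above its foot (= top of collar); z up, x along T-head and handle. T-head 46 (x) x 12 (y) x 10 mm at the foot; shank 12 mm thick; collar 36 mm across, 6 mm thick; blue handle 62 (x) x 14 (y) mm, 0 to 38 mm above the point: grip across the 14 mm, 22 mm above the point.
- hammer_grip (a point): Hammer, 260 mm long, lying on the table, bystander; point on its handle.
- screwdriver_grip (a point): Red-handled screwdriver, 200 mm long, lying on the table, bystander; point on its handle.
- lump_center (a point): Rounded lump of dark wax, 110 mm across and 70 mm tall, bystander; point at its centre.
- scraper_grip (a point): Flat scraper, 250 mm long, lying on the table, bystander; point on its handle.

How it is judged (in metres and radians):
On the way, in this order (a step that is already met when the one before it is completed fails the run):
1. every block present stands seated in a pocket, lid still open (((horizontal distance between block1_center and pocket1 below 0.005 m and z of block1_center in the frame of pocket1 below 0.035 m) or (horizontal distance between block1_center and pocket2 below 0.005 m and z of block1_center in the frame of pocket2 below 0.035 m) or (horizontal distance between block1_center and pocket3 below 0.005 m and z of block1_center in the frame of pocket3 below 0.035 m)) and angle between each of block1_center, block2_center, block3_center's own z axis and vertical below 0.06 rad and ((horizontal distance between block2_center and pocket1 below 0.005 m and z of block2_center in the frame of pocket1 below 0.035 m) or (horizontal distance between block2_center and pocket2 below 0.005 m and z of block2_center in the frame of pocket2 below 0.035 m) or (horizontal distance between block2_center and pocket3 below 0.005 m and z of block2_center in the frame of pocket3 below 0.035 m)) and ((horizontal distance between block3_center and pocket1 below 0.005 m and z of block3_center in the frame of pocket1 below 0.035 m) or (horizontal distance between block3_center and pocket2 below 0.005 m and z of block3_center in the frame of pocket2 below 0.035 m) or (horizontal distance between block3_center and pocket3 below 0.005 m and z of block3_center in the frame of pocket3 below 0.035 m)) and value of joint lid above 0.3 rad), for 0.2 s.
2. the lid is shut over the seated blocks (((horizontal distance between block1_center and pocket1 below 0.005 m and z of block1_center in the frame of pocket1 below 0.035 m) or (horizontal distance between block1_center and pocket2 below 0.005 m and z of block1_center in the frame of pocket2 below 0.035 m) or (horizontal distance between block1_center and pocket3 below 0.005 m and z of block1_center in the frame of pocket3 below 0.035 m)) and angle between each of block1_center, block2_center, block3_center's own z axis and vertical below 0.06 rad and ((horizontal distance between block2_center and pocket1 below 0.005 m and z of block2_center in the frame of pocket1 below 0.035 m) or (horizontal distance between block2_center and pocket2 below 0.005 m and z of block2_center in the frame of pocket2 below 0.035 m) or (horizontal distance between block2_center and pocket3 below 0.005 m and z of block2_center in the frame of pocket3 below 0.035 m)) and ((horizontal distance between block3_center and pocket1 below 0.005 m and z of block3_center in the frame of pocket1 below 0.035 m) or (horizontal distance between block3_center and pocket2 below 0.005 m and z of block3_center in the frame of pocket2 below 0.035 m) or (horizontal distance between block3_center and pocket3 below 0.005 m and z of block3_center in the frame of pocket3 below 0.035 m)) and value of joint lid below 0.035 rad), for 0.2 s.
3. the T-key's head is through the slot of the shut lid, its collar on the lid or just above (horizontal distance between key_center and keeper_slot below 0.012 m and z of key_center in the frame of keeper_slot between 0.01 and 0.0195 m and angle between key_center's own z axis and vertical below 0.08 rad and value of joint lid below 0.035 rad and angle between the x axis of key_center and the x axis of keeper_slot, either way round below 0.4 rad), for 0.1 s.
At the end, for the whole second after the job is handed in: each block present is in a pocket, within 5 mm of its centre and 3 mm of its floor, upright; lid angle under 0.035 rad; key upright in the slot, within 12 mm of its centre, collar within 3.5 mm of the lid, turned to 0.3 rad of a quarter turn; spacer upright on the mat within 30 mm of its centre (all of step 2 and horizontal distance between key_center and keeper_slot below 0.012 m and z of key_center in the frame of keeper_slot between 0.01 and 0.0195 m and angle between key_center's own z axis and vertical below 0.08 rad and angle between the x axis of key_center and the x axis of keeper_slot, either way round above 1.25 rad and horizontal distance between each of spacer1_center, spacer2_center, spacer3_center and mat below 0.03 m and angle between each of spacer1_center, spacer2_center, spacer3_center's own z axis and vertical below 0.06 rad and height (world z) of each of spacer1_center, spacer2_center, spacer3_center below 0.04 m); the robot touches nothing.
It fails at once if the hammer is moved more than 30 mm (distance of hammer_grip from where it was at the start of the episode above 0.03 m).
It fails at once if the screwdriver is moved more than 30 mm (distance of screwdriver_grip from where it was at the start of the episode above 0.03 m).
It fails at once if the lump is moved more than 30 mm (distance of lump_center from where it was at the start of the episode above 0.03 m).
It fails at once if the scraper is moved more than 30 mm (distance of scraper_grip from where it was at the start of the episode above 0.03 m).
Of spacer1, spacer2, spacer3 only 1 to 1 are there at a start; the rules pass over those that are not, and their reading is None.
Of block1, block2, block3 only 2 to 3 are there at a start; the rules pass over those that are not, and their reading is None.
At some moment in a run one of block1, block2, block3 may be knocked a few centimetres aside while the robot is not near it.
It also fails if it takes over 208 s, if anything falls off the work surface, if the arm or the gripper's body presses on something with over 40 N, if the wrist force passes 120 N, or if a joint passes its speed limit or range.

### The arm

A 6-joint arm with a two-finger parallel gripper is mounted at the origin on the work surface. World frame = base frame: x ahead of the robot, y to its left, z up, the work surface at z = 0. Lengths are in m, angles in degrees, forces in N, time in s.
With the tool pointing down it reaches from about 0.25 to 0.725 m from the base axis. Payload 9.7 kg.
Tool frame: the origin (TCP) lies on the centre line of the jaws, within the pads' length; the fingertips stand bot.nose_length ahead of it and the grasp point (between the pads) lies 11 mm behind it (bot.nose_length is the distance from the TCP to the fingertips, in m); z points along the fingers, y is the line along which they close (so a half turn about z gives the same grasp; the last joint's range is limited). The gripper opens to 85 mm and grips with 20 to 120 N. Pads are 22 mm wide; open, the fingers measure 114 mm over their backs; the gripper's body (76 mm by 85 mm) begins 54 mm behind the grasp point. The pads swing forward as they close: fully open they stand 13 mm farther back than shut.
Start: joints at [77.006, 4.979, 10.078, 95.1, 0, 90], TCP at [0.124, 0.536, 0.239] pointing down, gripper open.
Joint ranges: [-179.16, 179.16], [-48.56, 103.87], [-65.8, 70.77], [-126.05, 130.52], [-82.76, 87.17], [-180, 180]. Speed limits (degrees/s): [127.2, 127.2, 147.25, 180, 180, 180].

### API

Orientations are given as [roll, pitch, yaw] about the fixed x, y, z axes, in that order (R = Rz(yaw) Ry(pitch) Rx(roll)).
In Python, from workcell import bot gives the robot as it stands. The module is installed in compiled form; this text tells all that it offers.
- The arm moves only by the shell command python3 -m inch 'ROWS' [OPENING] [FORCE]. ROWS is JSON, a list of rows, each a list of 4 numbers: the shift along the world's x, y, z in cm, then the turn about the world's z in degrees. A call has exactly 8 rows; each row is the pose to reach, as a shift and turn from the pose commanded when the call began; what a row does not reach only later rows make up. A row lasts 1/8 s, in which the tool goes at most 62.5 mm and 10.7 degrees, less where a joint would pass 70% of its speed; a pose out of reach is approached as far as the arm can. A call with a gripper value outside its range is refused whole. OPENING is the finger opening in cm, from 0 to 8.54, set as the call begins (- or left out, the last holds). The fingers move at their own pace and stop on an object; FORCE is the grip in N (left out, the last holds). Time passes only in rows, so rows that repeat a pose let the fingers close, or fill a call up. It gives the time, the measured TCP pose, the force, the opening and the grip force at its end, in the units of the state.
- bot.get_obs(): the state, without advancing time (a new reading comes with each control period).
- bot.camera(name): name is "scene" or "top"; returns a dict with "img" (420x560x3 uint8, red, green, blue), "fovy" (degrees; the focal length in pixels is half the picture's height over the tangent of half this angle, whatever the lens; pixels are square), "cx", "cy" (the principal point, pixels), "dist" ([k1, k2, p1, p2, k3] as OpenCV has them; the pictures are not rectified), "R" (3x3) and "t" (3): a world point X has camera coordinates R X + t. Camera axes: x right, y down, z forward; pixel columns grow to the right and rows downward; lengths in m; the calibration is good to about 2 mm. A picture is of the moment at which its call begins. There is no depth.
- bot.job_done(): hands the job in; it is judged then, once.
Trained networks look in a picture, given as the dict that the camera call returned (one of the last four; its "shot" number tells which), for a name from the list of things; names that differ only in an ending like _2 or _b are one class to them, and where a whole thing is asked for, a point or a joint stands for the part that bears it (a point fixed in the world has none). Each returns a list of dicts, best first, with "score" (0 to 1); they miss things now and then, are a little off and sometimes report something else, mostly with a low value. They report only what shows in the picture. A call takes as long as a camera call.
- bot.find_in(thing, picture): "point" ([column, row] in pixels, amid what is visible of it).
- bot.landmark_of(thing, picture): "point" ([column, row] in pixels: a listed point, or the origin of a listed thing).
The state is a dict: "time": time; "q": joint angles; "qd": joint speeds; "joint_efforts": joint torques, N m; "ee_pos": TCP position; "tcp_rot": TCP orientation; "wrist_force": force on the tool from outside, world axes, zero at the start; "torque": the same for the moment, N m; "opening": finger opening in m; "grasp_force": force on a finger pad.
Only numpy, scipy, OpenCV 4.12 (cv2) and the standard library are available. Lean on these libraries where they do the work, as an engineer would, in place of code of your own. Each camera call takes 0.05 s, during which the arm holds its last target. There are 200 camera calls.

## Working session

There is one attempt and no reset: what is moved stays moved. The work goes in short steps, Python scripts to look and compute and a shell command to move; the robot and the scene stay as the last step left them, time stands still between calls to the robot, and variables do not carry over. Pictures are saved under pics/ and viewed, at most 14 in all, crops included, and the job is handed in when it is done.

```bash
mkdir -p pics
cat > h.py <<'E'
import numpy as np, cv2
from workcell import bot
def ray(p,pic):
    h=pic["img"].shape[0]; f=h/2/np.tan(np.radians(pic["fovy"]/2))
    K=np.array([[f,0,pic["cx"]],[0,f,pic["cy"]],[0,0,1]])
    u=cv2.undistortPoints(np.array([[p]],float),K,np.array(pic["dist"],float))[0,0]
    R=np.array(pic["R"]);t=np.array(pic["t"])
    return -R.T@t, R.T@np.array([u[0],u[1],1])
def at(p,pic,z):
    o,d=ray(p,pic); return o+d*(z-o[2])/d[2]
def proj(X,pic):
    h=pic["img"].shape[0]; f=h/2/np.tan(np.radians(pic["fovy"]/2))
    K=np.array([[f,0,pic["cx"]],[0,f,pic["cy"]],[0,0,1]])
    return cv2.projectPoints(np.array(X,float).reshape(-1,1,3),cv2.Rodrigues(np.array(pic["R"]))[0],np.array(pic["t"],float),K,np.array(pic["dist"],float))[0].reshape(-1,2)
def save(pic,n): cv2.imwrite(f"pics/{n}.png",pic["img"][:,:,::-1])
E
python3 - <<'E'
from h import *
Z=dict(case=0,pocket1=.01,pocket2=.01,pocket3=.01,hinge_mid=.08,keeper_slot=.074,block1_center=.032,block2_center=.032,block3_center=.032,spacer1_center=.042,spacer2_center=.042,spacer3_center=.042,mat=0,stand=0,key_center=.048,lump_center=.035,hammer_grip=.015,screwdriver_grip=.015,scraper_grip=.01,lid_edge=.2)
for c in("top","scene"):
    p=bot.camera(c); save(p,c+"0"); print(c,np.round(-np.array(p["R"]).T@p["t"],3),p["fovy"])
    for n,z in Z.items():
        print(n,[(round(d["score"],2),np.round(d["point"]).tolist(),np.round(at(d["point"],p,z)[:2],4).tolist()) for d in bot.landmark_of(n,p)[:4]])
o=bot.get_obs();print(o["ee_pos"],o["tcp_rot"],o["opening"],bot.nose_length,o["time"])
E
```

```text
top [0.33  0.051 1.174] 49.546877552003075
case [(0.84, [260.0, 176.0], [0.5708, 0.1392]), (0.65, [258.0, 144.0], [0.6593, 0.1465])]
pocket1 [(0.89, [264.0, 208.0], [0.4851, 0.1252]), (0.82, [258.0, 143.0], [0.6578, 0.1471]), (0.68, [262.0, 177.0], [0.5675, 0.1342])]
pocket2 [(0.89, [264.0, 208.0], [0.4851, 0.1252]), (0.82, [258.0, 143.0], [0.6578, 0.1471]), (0.68, [262.0, 177.0], [0.5675, 0.1342])]
pocket3 [(0.89, [264.0, 208.0], [0.4851, 0.1252]), (0.82, [258.0, 143.0], [0.6578, 0.1471]), (0.68, [262.0, 177.0], [0.5675, 0.1342])]
hinge_mid [(0.55, [224.0, 171.0], [0.5648, 0.223])]
keeper_slot [(0.88, [298.0, 169.0], [0.5754, 0.0408])]
block1_center [(0.84, [384.0, 224.0], [0.4484, -0.1804]), (0.72, [375.0, 139.0], [0.6707, -0.158])]
block2_center []
block3_center [(0.75, [426.0, 232.0], [0.4311, -0.2873])]
spacer1_center []
spacer2_center [(0.77, [262.0, 176.0], [0.5623, 0.1319])]
spacer3_center [(0.51, [454.0, 298.0], [0.2689, -0.3518])]
mat [(0.96, [377.0, 138.0], [0.6818, -0.1695])]
stand []
key_center [(0.82, [440.0, 173.0], [0.5814, -0.3213]), (0.17, [262.0, 173.0], [0.5701, 0
[... 1212 characters left out ...]
616, 0.1392]), (0.6, [310.0, 230.0], [0.5904, 0.128])]
spacer3_center []
mat [(0.97, [225.0, 288.0], [0.672, -0.167])]
stand [(0.64, [164.0, 281.0], [0.5876, -0.3202])]
key_center [(0.75, [160.0, 267.0], [0.5758, -0.3207])]
lump_center [(0.87, [138.0, 207.0], [0.2804, -0.3431])]
hammer_grip [(0.41, [366.0, 176.0], [0.3811, 0.4683]), (0.36, [324.0, 251.0], [0.6626, 0.1436])]
screwdriver_grip [(0.72, [376.0, 259.0], [0.7471, 0.2711])]
scraper_grip [(0.77, [398.0, 232.0], [0.6723, 0.4041])]
lid_edge [(0.73, [349.0, 167.0], [0.5297, 0.277]), (0.63, [398.0, 229.0], [0.8104, 0.2559])]
[0.12367292 0.53589638 0.23927632] [-1.79997773e+02 -5.92439424e-04  1.67004781e+02] 0.08499691325071064 0.008 2.1
```

View pics/top0.png

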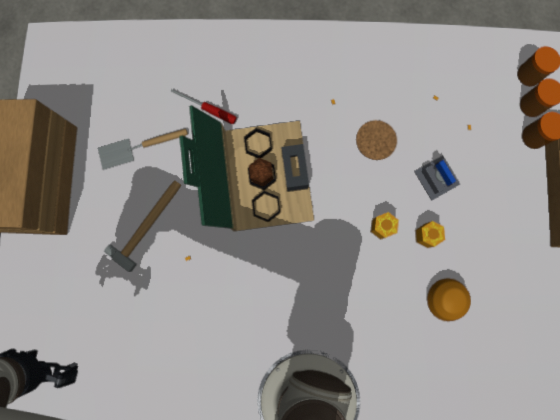

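View pics/scene0.png

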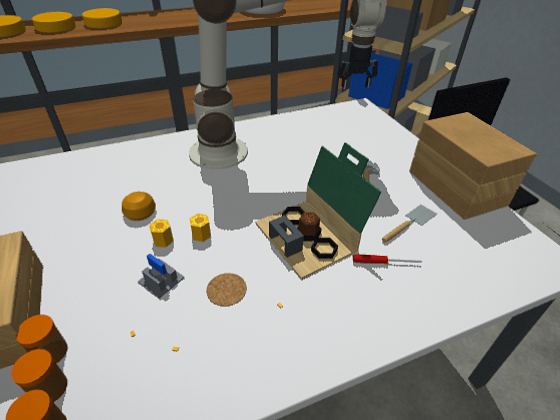

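The top view shows the spacer at (262,173) in the middle pocket, with free pockets at (258,143) and (266,207). There are two wax blocks, at (386,225) and (431,234), the key at (440,175) and the mat at (377,140). Next I'll zoom in for exact poses.

Run:
```python
import cv2,numpy as np
t=cv2.imread("pics/top0.png"); s=cv2.imread("pics/scene0.png")
def crop(i,x,y,w,h,k):
    c=cv2.resize(i[y:y+h,x:x+w],None,fx=k,fy=k,interpolation=cv2.INTER_CUBIC)
    for a in range(0,w,10):
        cv2.putText(c,str(x+a),(a*k,8),0,.3,(255,0,255),1); c[::4,a*k]=(255,0,255)
    for a in range(0,h,10):
        cv2.putText(c,str(y+a),(0,a*k),0,.3,(255,0,255),1); c[a*k,::4]=(255,0,255)
    return c
cv2.imwrite("pics/c1.png",np.hstack([crop(t,225,112,95,120,5),crop(t,365,150,54,100,6)]) if 0 else crop(t,180,112,140,120,5))
cv2.imwrite("pics/c2.png",crop(t,365,145,100,100,6))
```

```text
(no output)
```

View pics/c1.png

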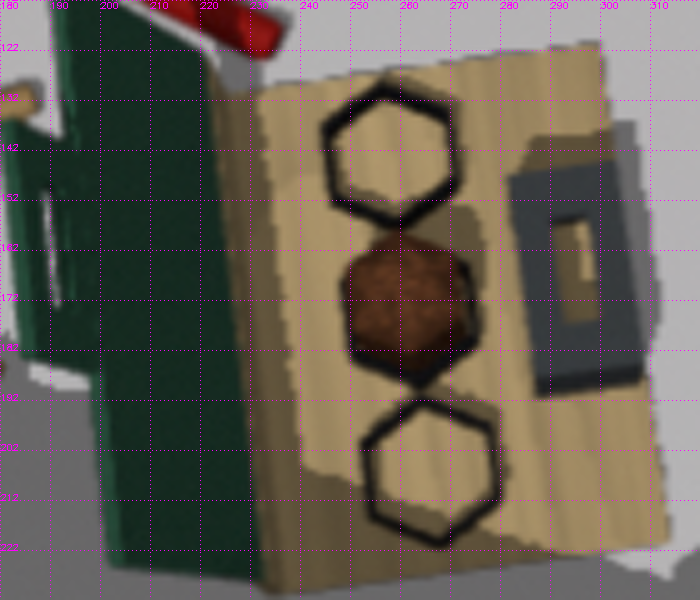

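View pics/c2.png

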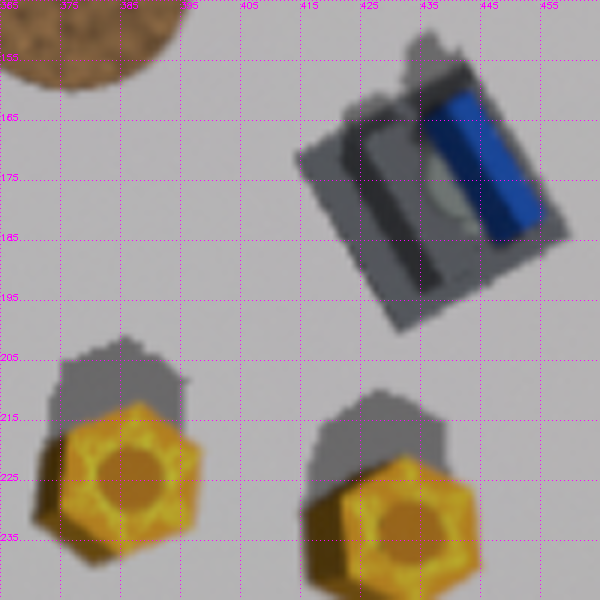

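The crops give sub-pixel corners for the case, blocks, key and stand, so I'll fit their poses from those.

```bash
cat >> h.py <<'E'
from scipy.optimize import least_squares
def fit(model,pix,pic,x0):
    """model pts (local xyz mm), pix -> world x,y,yaw"""
    m=np.array(model,float)/1e3; pix=np.array(pix,float)
    def W(p):
        c,s=np.cos(p[2]),np.sin(p[2]); return np.c_[p[0]+c*m[:,0]-s*m[:,1],p[1]+s*m[:,0]+c*m[:,1],m[:,2]]
    r=least_squares(lambda p:(proj(W(p),pic)-pix).ravel(),x0,loss="soft_l1",x_scale=[.01,.01,.02])
    return r.x,np.abs(r.fun).reshape(-1,2).max(1)
def hexa(r,z,cx=0): return [[cx+r*np.cos(a),r*np.sin(a),z] for a in np.radians([0,60,120,180,240,300])]
E
python3 - <<'E'
from h import *
import pickle
p=bot.camera("top");
u=lambda L,k,o:(np.array(L,float)+.5)/k-.5+np.array(o)
c1=lambda L:u(L,5,(180,112)); c2=lambda L:u(L,6,(365,145))
# +x up, +y left
up=[(380,72),(322,128),(332,208),(400,232),(462,188),(455,100)]
lo=[(420,392),(360,440),(368,518),(440,548),(503,500),(492,425)]
kp=[(508,178),(608,160),(643,363),(537,380)]
M=hexa(40.2,30,84)+hexa(40.2,30,-84)+[[52,-58,74],[52,-114,74],[-52,-114,74],[-52,-58,74]]
print("case",fit(M,c1(up+lo+kp),p,[.57,.137,.1]))
print("case pockets",fit(M[:12],c1(up+lo),p,[.57,.137,.1]))
print("case keeper",fit(M[12:],c1(kp),p,[.57,.137,.1]))
A=[(138,402),(68,435),(58,512),(125,558),(193,530),(203,447)]
B=[(408,458),(342,492),(348,575),(480,570),(472,490)]
print("A",fit(hexa(32.33,64),c2(A),p,[.447,-.175,.1]))
h=hexa(32.33,64); print("B",fit([h[i] for i in(0,1,2,4,5)],c2(B),p,[.43,-.288,0]))
H=[(470,90),(545,215),(515,232),(438,108)]
print("key",fit([[31,-7,86],[-31,-7,86],[-31,7,86],[31,7,86]],c2(H),p,[.58,-.32,.5]))
S=[(465,60),(570,235),(400,333),(295,158)]
print("stand",fit([[45,-45,6],[-45,-45,6],[-45,45,6],[45,45,6]],c2(S),p,[.58,-.32,.5]))
E
python3 - <<'E'
import cv2,numpy as np
t=cv2.imread("pics/scene0.png")
c=lambda x,y,w,h,k:cv2.resize(t[y:y+h,x:x+w],None,fx=k,fy=k,interpolation=cv2.INTER_CUBIC)
a=np.zeros((600,800,3),np.uint8)
q=c(255,195,105,85,5);a[:425,:525]=q
q=c(145,210,70,45,6)[:, :275*2];a[:270,525:800]=q[:,:275]
q=c(178,208,45,40,6);a[270:510,525:795]=q
q=c(135,248,55,50,5)[:175];a[425:600,0:275]=q
cv2.imwrite("pics/c3.png",a)
E
```

```text
case (array([0.57151813, 0.13313316, 0.15715766]), array([1.61512351, 0.46852543, 1.63705624, 0.73349508, 1.18388816,
       1.5970726 , 0.37838181, 0.40429054, 0.21189827, 0.23982696,
       0.22222942, 0.30376337, 0.47343224, 2.14839739, 0.93529848,
       0.47444082]))
case pockets (array([0.57155901, 0.13285948, 0.15482431]), array([1.58743838, 0.52385291, 1.68803656, 0.75186663, 1.17434786,
       1.60164654, 0.37031419, 0.35836217, 0.1794561 , 0.24133091,
       0.25286099, 0.34029378]))
case keeper (array([0.56923695, 0.13440171, 0.18272006]), array([1.28626851, 0.91827065, 0.75769752, 0.56596369]))
A (array([ 0.44454086, -0.17937992, -0.09308744]), array([0.0943732 , 0.24535955, 0.22167419, 0.21444589, 0.39009535,
       0.40083362]))
B (array([ 0.42580595, -0.29506012,  0.04994061]), array([0.65537226, 0.5222095 , 0.28915623, 0.13795229, 0.6043386 ]))
key (array([ 0.57713517, -0.32474417,  0.53208676]), array([0.5574641 , 0.49390601, 0.37269661, 0.62197485]))
stand (array([ 0.57890191, -0.32560236,  0.533849  ]), array([0.06602212, 0.27215362, 0.15721407, 0.24180338]))
```

View pics/c3.png

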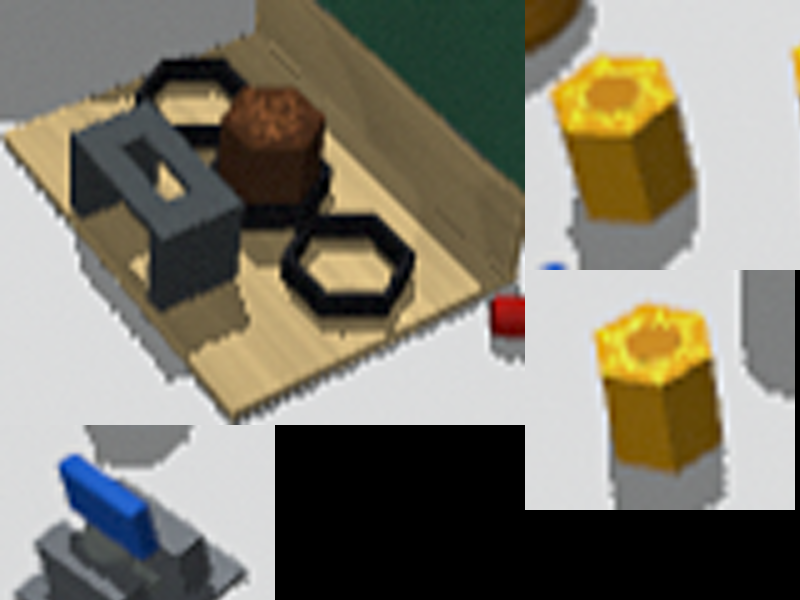

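Corner readings on the upper pocket aren't consistent. I'll fit whole silhouettes for the pockets and blocks in both cameras instead.

```bash
cat >> h.py <<'E'
from scipy.optimize import minimize
K8=8
def loc(p,P):
    c,s=np.cos(p[2]),np.sin(p[2]); P=np.array(P,float)/1e3
    return np.c_[p[0]+c*P[:,0]-s*P[:,1],p[1]+s*P[:,0]+c*P[:,1],P[:,2]]
def silfit(pic,x0,score,draw,pad=28):
    """score: HxW in 0..1 image of membership; draw(p,toPix)->mask"""
    c=proj([[x0[0],x0[1],.03]],pic)[0]; x,y=int(c[0])-pad,int(c[1])-pad
    ob=cv2.resize(score[y:y+2*pad,x:x+2*pad].astype(np.float32),None,fx=K8,fy=K8,interpolation=cv2.INTER_LINEAR)
    tp=lambda W:np.round(((proj(W,pic)-[x,y]+.5)*K8-.5)*16).astype(np.int32)
    def cost(p):
        m=np.zeros(ob.shape,np.uint8); draw(p,tp,m); return float(np.abs(cv2.GaussianBlur(m.astype(np.float32),(0,0),K8*.4)-ob).mean())
    x0=np.array(x0,float); sim=np.array([x0,x0+[.006,0,0],x0+[0,.006,0],x0+[0,0,.1]])
    r=minimize(cost,x0,method="Nelder-Mead",options=dict(initial_simplex=sim,xatol=1e-5,fatol=1e-6,maxiter=400))
    return r.x,r.fun
def fill(m,pts,v): cv2.fillConvexPoly(m,cv2.convexHull(pts.reshape(-1,1,2)),v,shift=4)
def prism(z0,z1,r=32.33,cx=0):
    def d(p,tp,m): fill(m,tp(loc(p,hexa(r,z0*1e3,cx)+hexa(r,z1*1e3,cx))),1)
    return d
def pockets(p,tp,m):
    for cx in(-84,84):
        fill(m,tp(loc(p,hexa(40.2,30,cx)+hexa(40.2,10,cx))),1)
        a=np.ones_like(m)
        for z in(30,10):
            b=np.zeros_like(m); fill(b,tp(loc(p,hexa(34.4,z,cx))),1); a&=b
        m[a>0]=0
def yellow(pic):
    h=cv2.cvtColor(pic["img"],cv2.COLOR_RGB2HSV).astype(float)
    return np.clip((h[...,1]-60)/80,0,1)*((h[...,0]>12)&(h[...,0]<40))
def dark(pic): return np.clip((75-pic["img"].max(2).astype(float))/40,0,1)
E
python3 - <<'E'
from h import *
for c in("top","scene"):
    p=bot.camera(c)
    dk=dark(p)
    # blank everything but the two pocket areas
    w=np.zeros(dk.shape,np.uint8)
    for cx in(-84,84):
        fill(w,np.round(proj(loc([.5715,.133,.157],hexa(50,30,cx)+hexa(50,5,cx)),p)*16).astype(np.int32),1)
    print(c,"case",silfit(p,[.5715,.133,.157],dk*w,pockets,60))
    y=yellow(p)
    print(" A",silfit(p,[.4445,-.1794,-.093],y,prism(0,.064),20))
    print(" B",silfit(p,[.426,-.295,.05],y,prism(0,.064),20))
    for n in ("mat","key_center"): print(n,[np.round(at(d["point"],p,.003 if n=="mat" else .048),4) for d in bot.landmark_of(n,p)[:1]])
E
```

```text
top case (array([0.57246276, 0.13385422, 0.16034525]), np.float64(0.01185112725943327))
 A (array([ 0.44587475, -0.17974189, -0.11724883]), np.float64(0.019232144579291344))
 B (array([ 0.42630975, -0.2956907 ,  0.01398028]), np.float64(0.02337980456650257))
mat [array([ 0.6838, -0.1634,  0.003 ])]
key_center [array([ 0.5815, -0.3236,  0.048 ])]
scene case (array([0.57186473, 0.13362086, 0.15394176]), np.float64(0.015665128827095032))
 A (array([ 0.44475036, -0.17917466, -0.14763983]), np.float64(0.013705141842365265))
 B (array([ 0.42522536, -0.29503405,  0.02485384]), np.float64(0.04865694418549538))
mat [array([ 0.5387, -0.3255,  0.003 ])]
key_center [array([0.3522, 0.4296, 0.048 ])]
```

Both cameras agree to about 1 mm:

| Item | x (m) | y (m) | Yaw |
|---|---|---|---|
| Case | 0.572 | 0.134 | 9° |
| Block A | 0.445 | -0.1795 | -7.5° |
| Block B | 0.426 | -0.295 | 1° |
| Key | 0.579 | -0.325 | 30.5° |

First move: around the lid to the spacer.

```bash
python3 -m inch '[[2.9,-5.2,0,3],[5.9,-10.4,0,6],[8.8,-15.6,0,9],[11.8,-20.8,0,12],[14.7,-26,0,15],[17.7,-31.2,0,18],[20.6,-36.4,0,21],[23.6,-41.6,0,22]]' 7.2 40; python3 -c "
from h import *
o=bot.get_obs();print(o['q'],o['ee_pos'],o['tcp_rot'])"
```

```text
time: 3.45
ee_pos: [0.3602, 0.1181, 0.2396]
tcp_rot: [180.0, 0.1, -170.9]
wrist_force: [0.9, -0.0, 0.1]
opening: 0.072
grasp_force: 0.0
[ 1.81486667e+01 -1.82291334e+01 -1.09118382e+01  9.72427706e+01
  2.11258573e-03  9.06965304e+00] [0.36024691 0.11809636 0.2395993 ] [ 1.79986166e+02  7.32597972e-02 -1.70920994e+02]
```

```bash
python3 -m inch '[[5.3,0.4,-2,0],[10.6,0.7,-4,0],[15.9,1.1,-6,0],[21.2,1.4,-9,0],[21.2,1.4,-11,0],[21.2,1.4,-11,0],[21.2,1.4,-11,0],[21.2,1.4,-11,0]]' 7.2
python3 - <<'E'
from h import *
o=bot.get_obs();print(o['ee_pos'],o['tcp_rot'])
for c in("top","scene"):
    p=bot.camera(c);save(p,c+"1")
    y=yellow(p)
    print(" A",silfit(p,[.4453,-.1795,-.13],y,prism(0,.064),20))
    print(" B",silfit(p,[.4258,-.2954,.02],y,prism(0,.064),20))
E
```

```text
time: 4.45
ee_pos: [0.5719, 0.1341, 0.1313]
tcp_rot: [180.0, 0.2, -171.0]
wrist_force: [0.4, -0.6, -0.1]
opening: 0.0716
grasp_force: 0.0
[0.57188987 0.13409081 0.13125715] [ 1.79988857e+02  1.62859173e-01 -1.70982740e+02]
 A (array([ 0.44582157, -0.17971223, -0.11092014]), np.float64(0.015571296215057373))
 B (array([ 0.42627036, -0.29544736,  0.00860807]), np.float64(0.023539617657661438))
 A (array([ 0.4447606 , -0.17895039, -0.13281043]), np.float64(0.011125538498163223))
 B (array([ 0.42521161, -0.29517494,  0.03170934]), np.float64(0.04867751523852348))
```

```bash
python3 -m inch '[[0,0,-2.5,0],[0,0,-5,0],[0,0,-7,0],[0,0,-8.4,0],[0,0,-8.4,0],[0,0,-8.4,0],[0,0,-8.4,0],[0,0,-8.4,0]]' 7.2 && python3 -m inch '[[0,0,0,0],[0,0,0,0],[0,0,0,0],[0,0,0,0],[0,0,0,0],[0,0,0.5,0],[0,0,2,0],[0,0,4,0]]' 4.5 40
```

```text
time: 5.55
ee_pos: [0.572, 0.134, 0.0459]
tcp_rot: [180.0, 0.0, -171.0]
wrist_force: [0.2, -0.5, 0.3]
opening: 0.0719
grasp_force: 0.0
time: 6.55
ee_pos: [0.5713, 0.1338, 0.0859]
tcp_rot: [-180.0, -0.1, -171.0]
wrist_force: [-0.2, 1.2, -1.5]
opening: 0.0552
grasp_force: 43.3
```

```bash
python3 -m inch '[[0,0,5,0],[0.5,-2,8,0],[2.5,-7,8,0],[4.5,-13,8,0],[6.5,-19,8,0],[8.5,-25,8,0],[10.6,-30.2,8,0],[10.6,-30.2,6,0]]' && python3 -m inch '[[0,0,-3,0],[0,0,-6,0],[0,0,-8,0],[0,0,-9.5,0],[0,0,-10,0],[0,0,-10.2,0],[0,0,-10.2,0],[0,0,-10.2,0]]'
```

```text
time: 7.55
ee_pos: [0.6789, -0.1725, 0.146]
tcp_rot: [-179.9, 0.1, -171.3]
wrist_force: [0.3, 0.4, -2.0]
opening: 0.0557
grasp_force: 43.4
time: 8.55
ee_pos: [0.678, -0.1682, 0.0441]
tcp_rot: [-180.0, 0.1, -171.0]
wrist_force: [0.1, 0.2, -0.6]
opening: 0.0554
grasp_force: 43.4
```

Run:
```python
from h import *
p=bot.camera("top");save(p,"top2");s=bot.camera("scene");save(s,"scene2")
a=cv2.resize(p["img"][100:200,310:460],None,fx=4,fy=4);b=cv2.resize(s["img"][225:325,150:300],None,fx=2.6,fy=2.6)
c=np.zeros((600,800,3),np.uint8);c[:400,:600]=a;c[340:600,410:800]=b
cv2.imwrite("pics/c4.png",c[:,:,::-1])
for n,q in(("t",p),("s",s)):
  for d in bot.landmark_of("mat",q)[:1]: print(n,d["point"],at(d["point"],q,0))
```

```text
t [375.5, 137.6] [ 0.68363977 -0.16500617  0.        ]
s [225.7, 289.2] [ 6.77546968e-01 -1.67722919e-01 -1.11022302e-16]
```

View pics/c4.png

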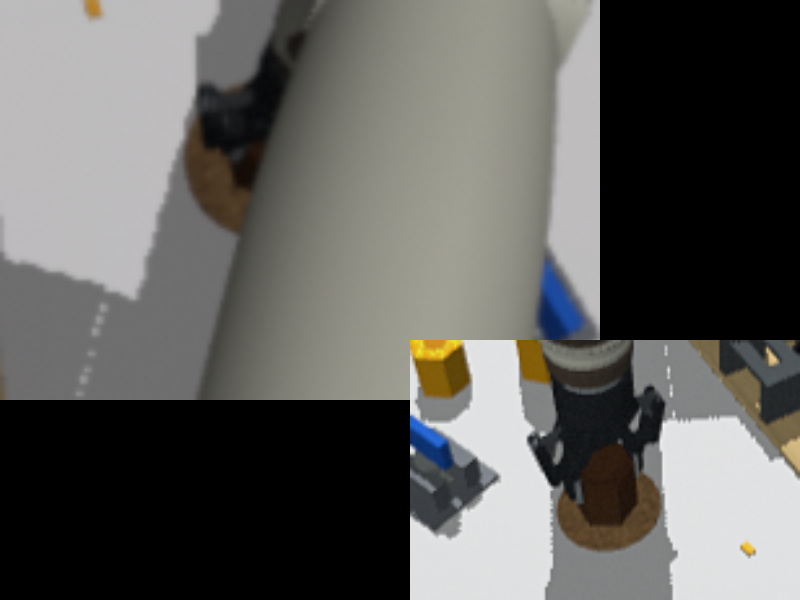

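The scene view shows the spacer standing within the mat, at about (610,500) in the crop. I'll release it and go to block A.

```bash
python3 -m inch '[[0,0,-0.3,0],[0,0,-0.5,0],[0,0,-0.5,0],[0,0,-0.5,0],[0,0,-0.5,0],[0,0,-0.5,0],[0,0,-0.5,0],[0,0,-0.5,0]]' && python3 -m inch '[[0,0,0,0],[0,0,0,0],[0,0,0,0],[0,0,2,0],[0,0,7,0],[0,0,10,0],[-5,0,10,-5],[-10,-0.5,10,-10]]' 7.6 && python3 -m inch '[[-5,-0.2,0,-3],[-10,-0.5,0,-6.5],[-13.3,-0.7,0,-6.5],[-13.3,-0.7,0,-6.5],[-13.3,-0.7,0,-6.5],[-13.3,-0.7,-1,-6.5],[-13.3,-0.7,-1,-6.5],[-13.3,-0.7,-1,-6.5]]' 7.2
python3 - <<'E'
from h import *
s=bot.camera("scene");save(s,"scene3"); p=bot.camera("top")
for n,q in(("s",s),("t",p)):
    y=yellow(q)
    print(n," A",silfit(q,[.4453,-.1795,-.13],y,prism(0,.064),20))
    print(" B",silfit(q,[.4258,-.2954,.02],y,prism(0,.064),20))
E
```

```text
time: 9.75
ee_pos: [0.6777, -0.1681, 0.0388]
tcp_rot: [-180.0, 0.0, -171.0]
wrist_force: [-2.3, 0.7, 5.3]
opening: 0.0554
grasp_force: 43.8
time: 10.75
ee_pos: [0.5773, -0.173, 0.1399]
tcp_rot: [-180.0, 0.1, 178.9]
wrist_force: [-0.1, -0.4, 1.4]
opening: 0.0761
grasp_force: 0.0
time: 11.75
ee_pos: [0.4448, -0.1799, 0.1278]
tcp_rot: [180.0, -0.1, 172.5]
wrist_force: [-0.1, 0.0, 0.3]
opening: 0.0719
grasp_force: 0.0
s  A (array([ 0.44464366, -0.17915463, -0.12137822]), np.float64(0.01223081722855568))
 B (array([ 0.42520237, -0.29525878,  0.03085931]), np.float64(0.048554014414548874))
t  A (array([ 0.44295183, -0.17897099, -0.10769331]), np.float64(0.15106812119483948))
 B (array([ 0.40182469, -0.18848642, -1.59399177]), np.float64(0.0))
```

View pics/scene3.png

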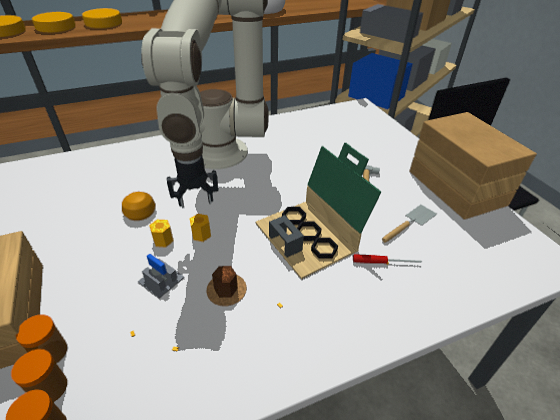

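The spacer stands on the mat at (226,280). Now I'll grip block A and carry it over pocket 2.

```bash
python3 -m inch '[[0,0,-3,0],[0,0,-6,0],[0,0,-8,0],[0,0,-9.1,0],[0,0,-9.1,0],[0,0,-9.1,0],[0,0,-9.1,0],[0,0,-9.1,0]]' 7.2 && python3 -m inch '[[0,0,0,0],[0,0,0,0],[0,0,0,0],[0,0,0,0],[0,0,0,0],[0,0,2,0],[0,0,7,0],[0,0,12,0]]' 4.5 40 && python3 -m inch '[[1.8,4.5,0,4],[3.7,9.1,0,8],[5.5,13.6,0,12],[7.4,18.2,0,16.5],[9.2,22.7,0,16.5],[11,27.2,0,16.5],[12.75,31.4,0,16.5],[12.75,31.4,0,16.5]]'
```

```text
time: 12.85
ee_pos: [0.4449, -0.1802, 0.0378]
tcp_rot: [-180.0, 0.0, 172.5]
wrist_force: [0.2, -0.1, 0.0]
opening: 0.0724
grasp_force: 0.0
time: 13.85
ee_pos: [0.4441, -0.1799, 0.1578]
tcp_rot: [180.0, -0.1, 172.5]
wrist_force: [0.5, -0.0, -1.3]
opening: 0.0555
grasp_force: 43.0
time: 14.85
ee_pos: [0.5724, 0.1365, 0.1558]
tcp_rot: [180.0, -0.1, -170.8]
wrist_force: [-0.4, -0.2, -1.7]
opening: 0.0556
grasp_force: 43.1
```

```bash
python3 -m inch '[[0,0,-4,0],[0,0,-7,0],[0,0,-8,0],[0,0,-8,0],[0,0,-8,0],[0,0,-8,0],[0,0,-8,0],[0,0,-8,0]]' && python3 -m inch '[[0,0,-0.3,0],[0,0,-0.6,0],[0,0,-0.9,0],[0,0,-1.2,0],[0,0,-1.4,0],[0,0,-1.6,0],[0,0,-1.6,0],[0,0,-1.6,0]]'
```

```text
time: 15.85
ee_pos: [0.5723, 0.134, 0.0776]
tcp_rot: [180.0, 0.0, -171.0]
wrist_force: [0.6, -0.6, -1.9]
opening: 0.0556
grasp_force: 43.2
time: 16.85
ee_pos: [0.5722, 0.1339, 0.0614]
tcp_rot: [-180.0, 0.0, -171.0]
wrist_force: [0.7, 0.7, -0.9]
opening: 0.0557
grasp_force: 43.2
```

It's inside the rim with no contact, so I'll continue to the floor and release.

```bash
python3 -m inch '[[0,0,-0.3,0],[0,0,-0.6,0],[0,0,-0.9,0],[0,0,-1.2,0],[0,0,-1.4,0],[0,0,-1.4,0],[0,0,-1.4,0],[0,0,-1.4,0]]'
```

```text
time: 17.85
ee_pos: [0.5722, 0.1339, 0.0478]
tcp_rot: [-180.0, 0.0, -171.0]
wrist_force: [-4.0, -1.5, 6.0]
opening: 0.0552
grasp_force: 43.8
```

```bash
python3 -m inch '[[0,0,0,0],[0,0,0,0],[0,0,0,0],[0,0,3,0],[0,0,8,0],[0,0,12,0],[-1.5,-5,12,0],[-3,-10,12,-2]]' 7 && python3 -m inch '[[-2,-6,0,-2],[-4,-12,0,-4],[-6,-18,0,-6],[-7,-22,0,-6],[-7,-22,0,-6],[-7,-22,0,-6],[-7,-22,0,-6],[-7,-22,0,-6]]' 7.4
python3 - <<'E'
from h import *
s=bot.camera("scene");save(s,"scene4"); p=bot.camera("top")
for n,q in(("s",s),("t",p)):
    y=yellow(q)
    print(n," B",silfit(q,[.4258,-.2954,.02],y,prism(0,.064),20))
    print(" seated",silfit(q,[.5722,.1337,.157],y,prism(.03,.074),20))
    print([(round(d["score"],2),np.round(at(d["point"],q,.032),3)) for d in bot.find_in("block1_center",q)])
E
```

```text
time: 18.85
ee_pos: [0.5421, 0.0332, 0.1677]
tcp_rot: [-180.0, 0.1, -172.9]
wrist_force: [0.4, -0.9, 0.1]
opening: 0.07
grasp_force: 0.0
time: 19.85
ee_pos: [0.4725, -0.1852, 0.1673]
tcp_rot: [180.0, -0.0, -178.9]
wrist_force: [0.2, 0.2, -0.6]
opening: 0.0741
grasp_force: 0.0
s  B (array([ 0.42518757, -0.29523817,  0.03187633]), np.float64(0.048607517033815384))
 seated (array([0.57226462, 0.13342411, 0.08248894]), np.float64(0.19208887219429016))
[(0.67, array([0.55 , 0.213, 0.032])), (0.61, array([0.547, 0.151, 0.032]))]
t  B (array([ 0.40182469, -0.18848642, -1.59399177]), np.float64(0.0))
 seated (array([ 0.57191974,  0.13286494, -0.05399191]), np.float64(0.31689903140068054))
[(0.98, array([0.576, 0.133, 0.032]))]
```

View pics/scene4.png

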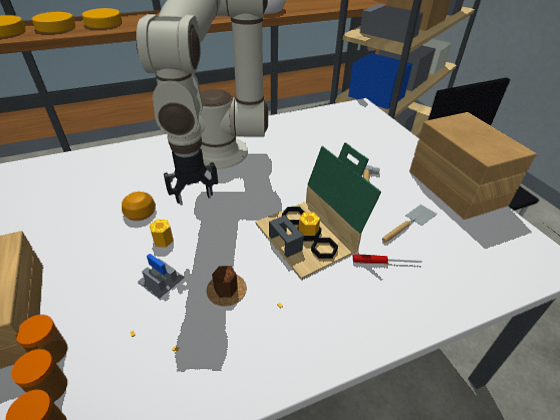

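Block A sits in pocket 2 at (309,224), and B at (161,233) hasn't moved. Gripping B next.

```bash
python3 -m inch '[[-2.3,-5.5,0,0],[-4.65,-10.9,-2,0],[-4.65,-10.9,-4,0],[-4.65,-10.9,-7,0],[-4.65,-10.9,-10,0],[-4.65,-10.9,-12,0],[-4.65,-10.9,-13,0],[-4.65,-10.9,-13,0]]' 7.4 && python3 -m inch '[[0,0,0,0],[0,0,0,0],[0,0,0,0],[0,0,0,0],[0,0,0,0],[0,0,2,0],[0,0,7,0],[0,0,12,0]]' 4.5 40
python3 - <<'E'
from h import *
s=bot.camera("scene");save(s,"scene5")
y=yellow(s); print("seated",silfit(s,[.5722,.1337,.157],y,prism(.03,.074),20))
print([(round(d["score"],2),d["point"],np.round(at(d["point"],s,.042),3)) for d in bot.landmark_of("block1_center",s)])
E
```

```text
time: 21.05
ee_pos: [0.4255, -0.2949, 0.0371]
tcp_rot: [180.0, -0.0, -179.0]
wrist_force: [-0.2, -0.8, 0.1]
opening: 0.074
grasp_force: 0.0
time: 22.05
ee_pos: [0.4253, -0.2949, 0.1584]
tcp_rot: [180.0, -0.0, -179.0]
wrist_force: [0.6, -0.1, -2.0]
opening: 0.0562
grasp_force: 42.7
seated (array([0.57233113, 0.13343331, 0.11029456]), np.float64(0.1919524073600769))
[(0.67, [313.1, 228.1], array([0.587, 0.142, 0.042])), (0.63, [309.7, 235.5], array([0.612, 0.118, 0.042])), (0.17, [295.0, 215.3], array([0.513, 0.114, 0.042]))]
```

```bash
python3 -m inch '[[0.9,5.9,0,2],[1.8,11.8,0,4],[2.7,17.8,0,6],[3.6,23.7,0,8],[4.5,29.7,0,8],[5.4,35.6,0,8],[6.35,41.5,0,8],[6.35,41.5,0,8]]' && python3 -m inch '[[0,0,-4,0],[0,0,-7,0],[0,0,-8,0],[0,0,-8,0],[0,0,-8,0],[0,0,-8,0],[0,0,-8,0],[0,0,-8.3,0]]' && python3 -m inch '[[0,0,-0.3,0],[0,0,-0.6,0],[0,0,-0.9,0],[0,0,-1.1,0],[0,0,-1.3,0],[0,0,-1.3,0],[0,0,-1.3,0],[0,0,-1.3,0]]'
```

```text
time: 23.15
ee_pos: [0.4889, 0.1234, 0.1561]
tcp_rot: [180.0, -0.1, -170.7]
wrist_force: [-0.9, -0.3, -2.5]
opening: 0.0562
grasp_force: 43.2
time: 24.15
ee_pos: [0.4894, 0.12, 0.0746]
tcp_rot: [180.0, 0.0, -171.0]
wrist_force: [-0.4, 0.6, -2.9]
opening: 0.0559
grasp_force: 43.2
time: 25.15
ee_pos: [0.4891, 0.12, 0.0612]
tcp_rot: [180.0, -0.0, -171.0]
wrist_force: [0.0, 1.6, -3.6]
opening: 0.0562
grasp_force: 43.0
```

```bash
python3 -m inch '[[0,0,-0.3,0],[0,0,-0.6,0],[0,0,-0.9,0],[0,0,-1.2,0],[0,0,-1.4,0],[0,0,-1.4,0],[0,0,-1.4,0],[0,0,-1.4,0]]'
```

```text
time: 26.15
ee_pos: [0.4894, 0.12, 0.0486]
tcp_rot: [180.0, 0.1, -171.0]
wrist_force: [-3.9, 1.7, 11.4]
opening: 0.056
grasp_force: 44.1
```

Block B is in with a light floor contact. I'll release, rise, and check that both are seated.

```bash
python3 -m inch '[[0,0,0,0],[0,0,0,0],[0,0,0,0],[0,0,4,0],[0,0,9,0],[0,0,14,0],[0,0,19,0],[0,0,24,0]]' 7 && python3 -m inch '[[-5,-5,0,0],[-10,-10,0,0],[-12,-14,0,0],[-12,-14,0,0],[-12,-14,0,0],[-12,-14,0,0],[-12,-14,0,0],[-12,-14,0,0]]' 0
python3 - <<'E'
from h import *
p=bot.camera("top");s=bot.camera("scene")
a=cv2.resize(p["img"][110:235,180:320],None,fx=3,fy=3,interpolation=2);b=cv2.resize(s["img"][140:285,255:385],None,fx=3,fy=3,interpolation=2)
# model: top-face outlines of seated blocks
for im,q,o in((a,p,(180,110)),(b,s,(255,140))):
    for cx in(-84,0):
        for z in (74,):
            pts=((proj(loc([.5722,.1337,.157],hexa(32.33,z,cx)),q)-o+.5)*3-.5)
            cv2.polylines(im,[np.round(pts).astype(int).reshape(-1,1,2)],True,(0,0,255),1)
c=np.zeros((435,812,3),np.uint8);c[:375,:420]=a;c[:435,420:810]=b
cv2.imwrite("pics/c5.png",c[:,:800,::-1]);save(p,"top6");save(s,"scene6")
for cx in(-84,0):
    for q in(p,s):
        y=yellow(q)*(q["img"][...,0]>150)
        h=cv2.cvtColor(q["img"],cv2.COLOR_RGB2HSV)
        print(cx, [(round(d["score"],2),np.round(at(d["point"],q,.042),3)) for d in bot.landmark_of("block1_center",q)])
E
```

```text
time: 27.15
ee_pos: [0.489, 0.1198, 0.2888]
tcp_rot: [-180.0, 0.0, -171.0]
wrist_force: [0.0, -0.1, -0.4]
opening: 0.07
grasp_force: 0.0
time: 28.15
ee_pos: [0.3694, -0.0196, 0.2871]
tcp_rot: [180.0, -0.0, -170.9]
wrist_force: [-0.5, -0.1, -0.4]
opening: -0.0001
grasp_force: 0.0
-84 [(0.87, array([0.572, 0.137, 0.042]))]
-84 []
0 [(0.87, array([0.572, 0.137, 0.042]))]
0 []
```

View pics/c5.png

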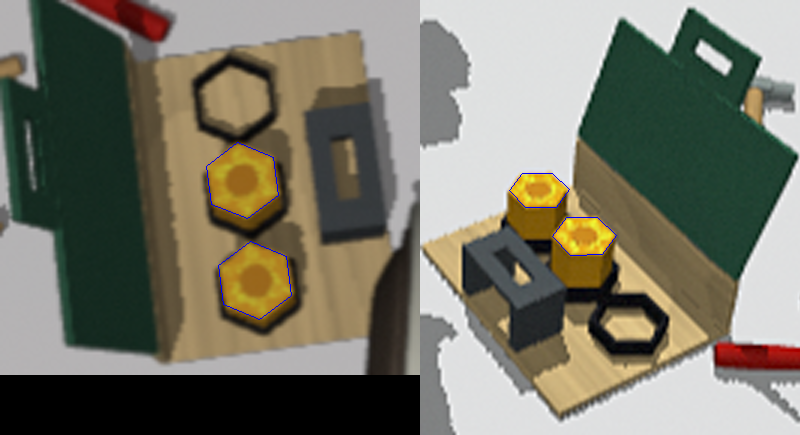

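The model outlines match both block tops (242,180 and 257,280 in the top crop), so both are seated. With the fingers closed, I'll go over and behind the lid, then push it shut.

```bash
python3 -m inch '[[1.3,4.7,1,0],[2.6,9.4,2,0],[3.8,14,2,0],[5.1,18.7,2,0],[6.4,23.4,2,0],[7.7,28.1,2,0],[8.9,32.8,2,0],[8.9,32.8,2,0]]' 0 && python3 -m inch '[[0,0,-4,0],[0,0,-8,0],[0,0,-11,0],[0,0,-11.7,0],[0,0,-11.7,0],[0,0,-11.7,0],[0,0,-11.7,0],[0,0,-11.7,0]]' && python3 -m inch '[[0.2,-1.3,0,0],[0.4,-2.6,0,0],[0.6,-4,0,0],[0.8,-5,0,0],[1,-6.2,0,0],[1.2,-7.4,0,0],[1.2,-7.4,0,0],[1.2,-7.4,0,0]]'
python3 - <<'E'
from h import *
s=bot.camera("scene");save(s,"scene7")
E
```

```text
time: 29.45
ee_pos: [0.4584, 0.3105, 0.3053]
tcp_rot: [-180.0, -0.1, -170.8]
wrist_force: [0.6, -0.7, -0.4]
opening: 0.0001
grasp_force: 0.0
time: 30.45
ee_pos: [0.4584, 0.308, 0.1908]
tcp_rot: [180.0, 0.0, -171.0]
wrist_force: [-0.4, -0.5, 0.5]
opening: 0.0001
grasp_force: 0.0
time: 31.45
ee_pos: [0.4705, 0.2335, 0.1949]
tcp_rot: [179.9, 0.3, -171.0]
wrist_force: [-10.0, -3.2, 29.6]
opening: 0.0002
grasp_force: 15.4
```

View pics/scene7.png

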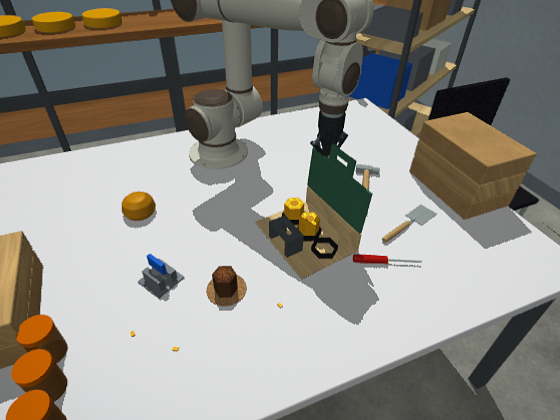

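The lid is nearly vertical, with its edge under the knuckles (29 N up). I'll back off, rise 25 mm and push with the fingertips.

```bash
python3 -m inch '[[-0.15,1,0.5,0],[-0.15,1,2.5,0],[0.2,-1.5,2.5,0],[0.4,-2.5,2.5,0],[0.55,-3.5,2.5,0],[0.7,-4.5,2.5,0],[0.85,-5.3,2.5,0],[0.95,-6,2.5,0]]'
python3 - <<'E'
from h import *
s=bot.camera("scene");save(s,"scene8")
cv2.imwrite("pics/c6.png",cv2.resize(s["img"][80:290,240:430],None,fx=2.8,fy=2.8)[:,:,::-1])
E
```

```text
time: 32.5
ee_pos: [0.4797, 0.1734, 0.2151]
tcp_rot: [-180.0, -0.0, -171.0]
wrist_force: [-0.4, 2.0, -0.1]
opening: -0.0001
grasp_force: 1.2
```

View pics/c6.png

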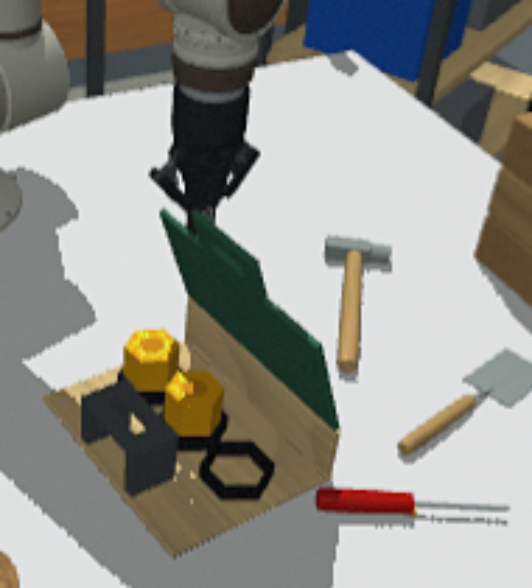

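The lid now leans inward, and the fingers are at (200,215) in the crop behind it. I'll follow the arc down.

```bash
python3 -m inch '[[0.1,-0.8,-0.5,0],[0.25,-1.5,-1.2,0],[0.35,-2.2,-2,0],[0.45,-3,-2.9,0],[0.55,-3.7,-3.8,0],[0.7,-4.3,-4.6,0],[0.75,-4.8,-5.5,0],[0.85,-5.4,-6.4,0]]' && python3 -m inch '[[0.1,-0.6,-0.9,0],[0.15,-1,-1.8,0],[0.2,-1.3,-2.8,0],[0.25,-1.6,-3.8,0],[0.25,-1.7,-4.6,0],[0.3,-1.8,-5.3,0],[0.3,-1.8,-5.8,0],[0.3,-1.8,-6,0]]'
```

```text
time: 33.55
ee_pos: [0.4882, 0.1195, 0.1506]
tcp_rot: [-180.0, -0.0, -171.0]
wrist_force: [-0.0, -0.1, 2.7]
opening: -0.0
grasp_force: 1.1
time: 34.55
ee_pos: [0.491, 0.1019, 0.0919]
tcp_rot: [-180.0, 0.0, -171.0]
wrist_force: [-7.5, -2.6, 18.2]
opening: -0.0001
grasp_force: 9.3
```

```bash
python3 -m inch '[[0,0,-0.4,0],[0,0,-0.4,0],[0,0,-0.4,0],[0,0,3,0],[0,0,8,0],[0,0,11,0],[1,-5,11,3],[2,-10,11,6]]' && python3 -m inch '[[1,-5,0,3],[2,-10,0,6],[3,-15.5,0,9],[4,-21,0,12],[5,-26,0,15.5],[6,-30,0,15.5],[6.7,-32.7,0,15.5],[6.7,-32.7,0,15.5]]' 4.5
python3 - <<'E'
from h import *
s=bot.camera("scene");p=bot.camera("top");save(s,"scene9")
a=s["img"][190:290,245:375].copy();b=p["img"][100:240,210:330].copy()
c=np.zeros((560,800,3),np.uint8);c[:320,:416]=cv2.resize(a,(416,320));c[:450,416:800]=cv2.resize(b,(384,448))[:448].repeat(1,0) if 0 else np.vstack([cv2.resize(b,(384,448)),np.zeros((2,384,3),np.uint8)])
cv2.imwrite("pics/c7.png",c[:450,:,::-1])
for n,q in(("s",s),("t",p)):
  for t,z in(("key_center",.048),("keeper_slot",.084),("lid_edge",.08)): print(n,t,[(round(d["score"],2),d["point"],np.round(at(d["point"],q,z),4)) for d in bot.landmark_of(t,q)[:2]])
print(loc([.5722,.1337,.157],[[0,-86,84],[0,-59,80]]))
E
```

```text
time: 35.55
ee_pos: [0.5116, 0.0014, 0.2017]
tcp_rot: [-180.0, 0.1, -164.8]
wrist_force: [1.0, -0.9, -0.3]
opening: -0.0004
grasp_force: 0.0
time: 36.55
ee_pos: [0.5782, -0.3266, 0.2]
tcp_rot: [179.9, -0.0, -149.6]
wrist_force: [-0.3, 0.6, -0.2]
opening: 0.045
grasp_force: 0.0
s key_center [(0.63, [160.4, 268.5], array([ 0.5811, -0.3197,  0.048 ])), (0.56, [226.9, 288.0], array([ 0.7111, -0.1707,  0.048 ]))]
s keeper_slot [(0.85, [287.0, 224.6], array([0.5829, 0.0544, 0.084 ]))]
s lid_edge [(0.56, [296.6, 222.5], array([0.5813, 0.0866, 0.08  ]))]
t key_center [(0.75, [441.5, 173.9], array([ 0.5789, -0.3246,  0.048 ]))]
t keeper_slot [(0.65, [295.9, 166.9], array([0.5791, 0.0459, 0.084 ]))]
t lid_edge [(0.75, [286.9, 164.4], array([0.5858, 0.0682, 0.08  ])), (0.22, [214.0, 115.1], array([0.7093, 0.2552, 0.08  ]))]
[[0.5856466  0.04875773 0.084     ]
 [0.58142499 0.07542565 0.08      ]]
```

View pics/c7.png

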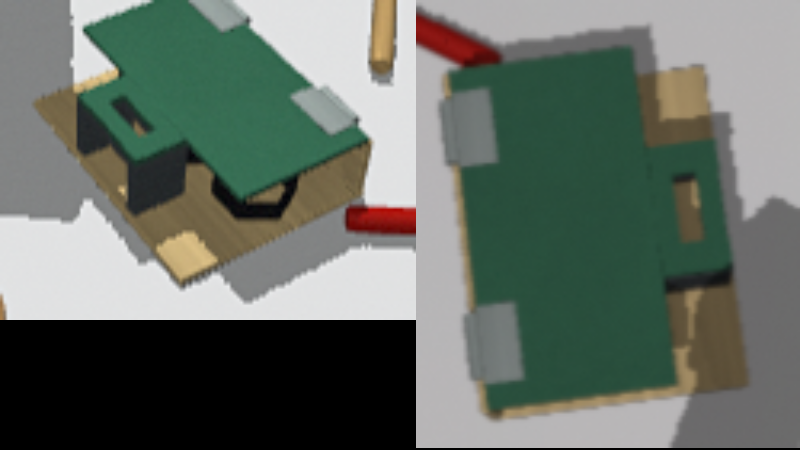

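The lid is shut flat, with the slot near (295,165) in the top view. I'll grip the key and lift it.

```bash
python3 -m inch '[[0,0,-4,0],[0,0,-8,0],[0,0,-11,0],[0,0,-13,0],[0,0,-14,0],[0,0,-14,0],[0,0,-14,0],[0,0,-14,0]]' 4.5 && python3 -m inch '[[0,0,0,0],[0,0,0,0],[0,0,0,0],[0,0,0,0],[0,0,0,0],[0,0,0,0],[0,0,0,0],[0,0,0,0]]' 0.5 60
python3 - <<'E'
from h import *
p=cv2.imread("pics/top6.png")
q=bot.camera("top"); print(at((295.1,165.1),q,.084),proj([[.5856,.0488,.084]],q),at((295.1,165.1),q,.074))
E
```

```text
time: 37.95
ee_pos: [0.5787, -0.3254, 0.0624]
tcp_rot: [-179.9, 0.0, -149.5]
wrist_force: [-0.5, 0.7, -0.7]
opening: 0.0449
grasp_force: 0.0
time: 38.95
ee_pos: [0.5784, -0.3252, 0.0617]
tcp_rot: [-180.0, 0.0, -149.5]
wrist_force: [-0.1, 1.2, 5.3]
opening: 0.0133
grasp_force: 59.1
[0.58356644 0.04800315 0.084     ] [[294.79393281 164.28264158]] [0.58589271 0.04797316 0.074     ]
```

```bash
python3 -m inch '[[0,0,1,0],[0,0,3,0],[0,0,6,0],[0,0,10,0],[0,0,13,0],[0,3,13,-3],[0,8,13,-7],[0,13,13,-11]]' && python3 -m inch '[[0.1,5,0,-3],[0.3,10,0,-6],[0.4,15,0,-9],[0.6,20,0,-10.5],[0.7,24.4,0,-10.5],[0.7,24.4,-2,-10.5],[0.7,24.4,-4,-10.5],[0.7,24.4,-4.8,-10.5]]'
python3 - <<'E'
from h import *
s=bot.camera("scene");p=bot.camera("top")
a=cv2.resize(s["img"][185:265,250:330],(480,480),interpolation=2);b=cv2.resize(p["img"][135:195,270:330],(320,320),interpolation=2)
c=np.zeros((480,800,3),np.uint8);c[:,:480]=a;c[:320,480:]=b
cv2.imwrite("pics/c8.png",c[:,:,::-1])
o=bot.get_obs();print(o["ee_pos"],o["opening"],o["tcp_rot"])
E
```

```text
time: 40.0
ee_pos: [0.578, -0.194, 0.1926]
tcp_rot: [-180.0, 0.1, -160.7]
wrist_force: [0.7, 0.9, -1.1]
opening: 0.013
grasp_force: 58.6
time: 41.0
ee_pos: [0.5849, 0.049, 0.1433]
tcp_rot: [180.0, -0.0, -171.0]
wrist_force: [0.2, 0.1, -0.0]
opening: 0.0133
grasp_force: 58.8
[0.58495209 0.04880254 0.14337356] 0.012955925122874022 [ 1.79997828e+02 -3.38415781e-02 -1.71003294e+02]
```

View pics/c8.png

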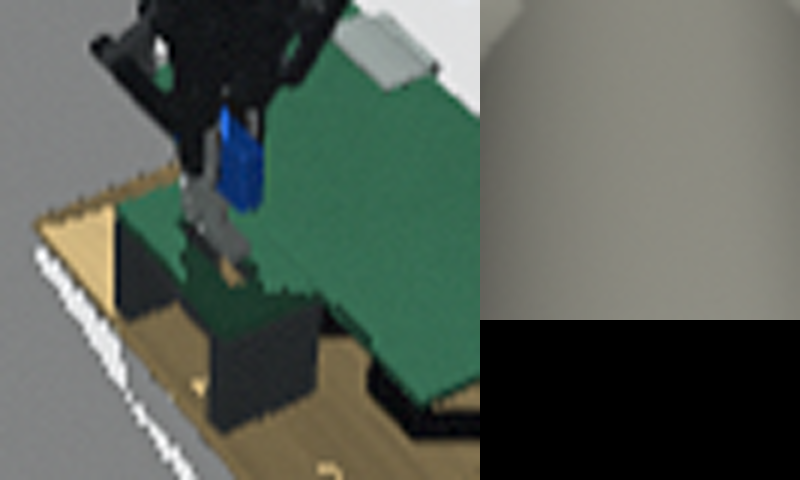

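The T-head at (220,225) hovers over the slot. I'll lower it gently.

```bash
python3 -m inch '[[0,0,-0.3,0],[0,0,-0.6,0],[0,0,-0.9,0],[0,0,-1.2,0],[0,0,-1.5,0],[0,0,-1.7,0],[0,0,-1.7,0],[0,0,-1.7,0]]'
```

```text
time: 42.1
ee_pos: [0.5852, 0.0489, 0.1264]
tcp_rot: [-180.0, 0.0, -171.0]
wrist_force: [-0.6, 0.6, 0.2]
opening: 0.0133
grasp_force: 58.8
```

```bash
python3 -m inch '[[0,0,-0.4,0],[0,0,-0.8,0],[0,0,-1.2,0],[0,0,-1.6,0],[0,0,-1.9,0],[0,0,-2.1,0],[0,0,-2.1,0],[0,0,-2.1,0]]'
```

```text
time: 43.1
ee_pos: [0.5852, 0.0489, 0.1054]
tcp_rot: [-180.0, 0.0, -171.0]
wrist_force: [-0.2, -0.2, -0.9]
opening: 0.0132
grasp_force: 58.8
```

```bash
python3 -m inch '[[0,0,-0.1,0],[0,0,-0.15,0],[0,0,-0.15,0],[0,0,-0.15,0],[0,0,-0.15,0],[0,0,-0.15,0],[0,0,-0.15,0],[0,0,-0.15,0]]'
```

```text
time: 44.1
ee_pos: [0.5852, 0.0489, 0.1038]
tcp_rot: [-180.0, -0.0, -171.0]
wrist_force: [-0.8, -0.3, -1.4]
opening: 0.0131
grasp_force: 58.8
```

```bash
python3 -m inch '[[0,0,-0.05,-8],[0,0,-0.05,-16],[0,0,-0.05,-24],[0,0,-0.05,-32],[0,0,-0.05,-40],[0,0,-0.05,-48],[0,0,-0.05,-48],[0,0,-0.05,-48]]' && python3 -m inch '[[0,0,0,-8],[0,0,0,-16],[0,0,0,-24],[0,0,0,-32],[0,0,0,-40],[0,0,0,-42],[0,0,0,-42],[0,0,0,-42]]'
```

```text
time: 45.1
ee_pos: [0.5854, 0.0489, 0.1037]
tcp_rot: [180.0, 0.0, 141.2]
wrist_force: [0.3, -0.3, 2.8]
opening: 0.0134
grasp_force: 59.1
time: 46.1
ee_pos: [0.5853, 0.0489, 0.1036]
tcp_rot: [180.0, 0.0, 99.2]
wrist_force: [-2.4, 0.1, 5.2]
opening: 0.0134
grasp_force: 59.6
```

The turn went freely, with the collar resting lightly on the lid. I'll release, rise and check.

```bash
python3 -m inch '[[0,0,0,0],[0,0,0,0],[0,0,0,0],[0,0,1,0],[0,0,4,0],[0,0,8,0],[0,0,12,0],[0,0,15,0]]' 4.5 && python3 -m inch '[[-4,-4,0,0],[-8,-8,0,0],[-12,-12,0,0],[-16,-16,0,0],[-20,-20,0,0],[-20,-20,0,0],[-20,-20,0,0],[-20,-20,0,0]]'
python3 - <<'E'
from h import *
s=bot.camera("scene");p=bot.camera("top")
a=cv2.resize(s["img"][175:305,190:380],(570,390),interpolation=2);b=cv2.resize(p["img"][105:235,215:325],(220,260),interpolation=2)
c=np.zeros((600,800,3),np.uint8);c[:390,:570]=a;c[:260,575:795]=b
m=cv2.resize(p["img"][110:170,340:420],(400,200*300//200),interpolation=2);c[300:600,400:800]=m[:300]
c[395:600,:390]=cv2.resize(s["img"][130:280,240:430],(390,205)); cv2.imwrite("pics/c9.png",c[:,:,::-1])
h=cv2.cvtColor(p["img"],cv2.COLOR_RGB2HSV); k=((h[...,0]>105)&(h[...,0]<125)&(h[...,1]>170)&(h[...,2]>110)).astype(np.uint8)
k[:,:270]=0;k[:,320:]=0
r=cv2.minAreaRect(cv2.findNonZero(k)); bx=cv2.boxPoints(r); print(r); print([np.round(at(x,p,.128),4) for x in bx],at(r[0],p,.128))
for n,q in(("t",p),("s",s)): print(n,[(round(d["score"],2),np.round(at(d["point"],q,.035),3)) for d in bot.landmark_of("spacer1_center",q)[:2]])
E
```

```text
time: 47.1
ee_pos: [0.5853, 0.0489, 0.256]
tcp_rot: [179.9, 0.0, 99.0]
wrist_force: [0.8, -0.4, -0.2]
opening: 0.045
grasp_force: 0.0
time: 48.1
ee_pos: [0.3858, -0.1504, 0.2534]
tcp_rot: [180.0, -0.0, 99.1]
wrist_force: [-0.0, 0.7, 0.5]
opening: 0.0448
grasp_force: 0.0
((293.6099853515625, 160.26998901367188), (5.232590675354004, 25.173004150390625), 81.8698959350586)
[array([0.5862, 0.0822, 0.128 ]), array([0.5961, 0.0237, 0.128 ]), array([0.5836, 0.0217, 0.128 ]), array([0.5737, 0.0801, 0.128 ])] [0.58489793 0.05191004 0.128     ]
t []
s []
```

View pics/c9.png

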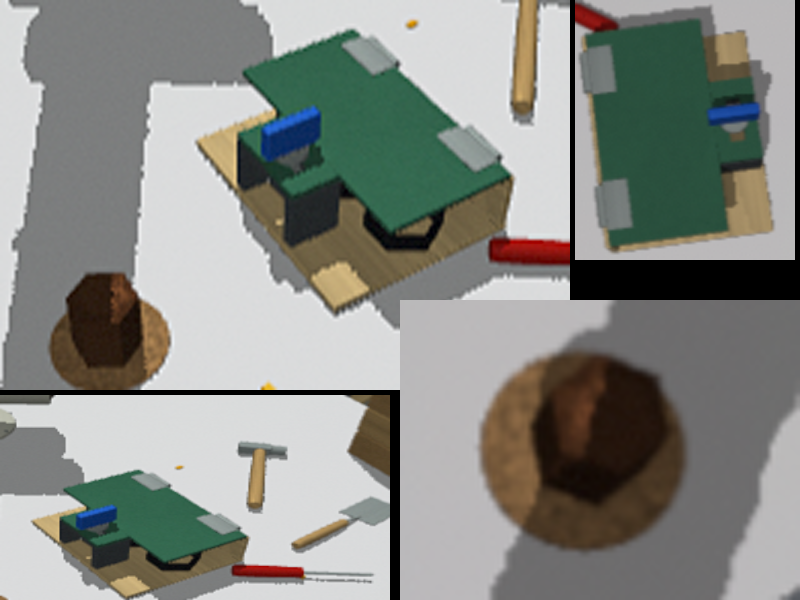

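The picture shows the lid shut, the key upright and crosswise at (293,160) in the top view, and the spacer upright on the mat. Handing in.

```bash
python3 -c "
from workcell import bot
print(bot.job_done())"
```

```text
the job is handed in; nothing more can be done
None
```

I handed the job in after about 48 s of robot time; the hand-in call gave no verdict, but the last pictures show the spacer upright on the mat, the lid shut over both wax blocks (seated in pockets 1 and 2), and the T-key in the slot turned a quarter turn.

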